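# Interlock three printed support rails on the antenna-rig base plate

### The job

On the black base plate, lay the loose wide channel open side up and close up against the fixed wide channel, flush along the joint with their ends level. Then turn the narrow channel that stands on end so that it lies open side down along that joint, ends level too, straddling the two touching walls with one flange in each trough, and let it sit fully home. Handle the printed channels gently, without pressing or knocking them hard together, and leave the other things on the table where they are.

Things in the scene. Friction and masses are not known exactly. Their poses are not given: they have to be found in the camera images.
- rig: Black base plate fixed to the table, 208 x 176 x 6 mm, with a wide grey printed channel screwed on it, open side up. Origin on the table under the joint line; z up, y along the channels, x across. In this frame the plate spans x -112 to 96, y -88 to 88; the fixed channel spans x 0 to 70, y -60 to 60, z 6 to 42 mm. The loose wide channel belongs at x -70 to 0 (centre x -35), y -60 to 60.
- joint_line (a point): Point on the joint line (x = 0 of the base plate, where the two wide channels' outer walls meet) at mid length, level with the fixed channel's top edges, 42 mm above the table. The two touching walls are together 16 mm thick.
- wide_rail: Loose wide grey channel, about 190 g, same section as the fixed one: 70 mm wide (x), 120 long (y), 36 high; walls and floor 8 mm thick, trough 54 wide and 28 deep. Origin at the centre of its underside, z up out of the open side. Starts lying open side up on the table. A side wall can be pinched from above, one finger in the trough.
- lock_rail: Narrow grey channel, about 130 g, standing on end: 120 mm long (its z, up at the start), 37 wide over the flanges (y), 38 deep (x; open side faces +x, web at x -19 to -11). Walls and web 8 mm thick: slot 21 wide, 30 deep. Origin at the centre of the end face it stands on. Outer flange faces are flat and parallel, 37 mm apart, good to grip.
- lock_mid (a point): Centre of the narrow channel: 60 mm from either end, 19 from web outside and from flange tips. When home the channel's +x points straight down, the flange tips rest on the trough floors 14 mm above the table, and this point is 33 mm above the table over the joint line. Its slot has 5 mm play in all over the two touching walls, so it goes down only if they are closed up.
- antenna_a: Bystander, to be left alone: black printed antenna block 60 x 45 x 35 mm with a small brass connector. Origin at the centre of its underside.
- antenna_b: Bystander, to be left alone: a second black antenna block, 60 x 45 x 35 mm. Origin at the centre of its underside.
- offcut: Bystander, to be left alone: short off-cut of the wide channel, 70 x 35 x 36 mm, open side up. Origin at the centre of its underside.
- screwdriver: Bystander, to be left alone: screwdriver, 160 mm, lying flat. Origin at the centre of its underside.
- screw_jar: Bystander, to be left alone: clear jar with a black lid, 56 mm across, 60 mm high. Origin at the centre of its underside.
- calibration_box: Bystander, to be left alone: flat wooden box 90 x 60 x 25 mm. Origin at the centre of its underside.
- tape_roll: Bystander, to be left alone: roll of tan tape lying flat, 80 mm across, 20 mm high. Origin at the centre of its underside.

How it is judged:
On the way, in this order (a step that is already met when the one before it is completed fails the run):
1. the loose wide channel lies open side up on the plate, closed up against the fixed one, ends level (x of wide_rail in the frame of rig between -0.0385 and -0.033 m and y of wide_rail in the frame of rig between -0.012 and 0.012 m and z of wide_rail in the frame of rig below 0.0085 m and angle between wide_rail's own z axis and vertical below 0.06 rad and angle between the y axis of wide_rail and the y axis of rig, either way round below 0.05 rad), for 0.2 s.
2. the narrow channel lies open side down over the joint, fully home, one flange in each trough (x of lock_mid in the frame of rig between -0.008 and 0.006 m and y of lock_mid in the frame of rig between -0.015 and 0.015 m and z of lock_mid in the frame of rig between 0.029 and 0.036 m and angle between lock_rail's own x axis and vertical above 3.05 rad and angle between the z axis of lock_rail and the y axis of rig, either way round below 0.08 rad), for 0.2 s.
At the end, for the whole second after the job is handed in: Wide channel flat on the plate, open up, gap to the fixed one under 3 mm, parallel within 3 deg, ends level within 12 mm; narrow channel open down over the joint, a flange in each trough, within 3 mm of fully home, 4.5 deg of parallel and 15 mm of mid length; both at rest (all of step 1 and all of step 2 and linear speed of each of wide_rail, lock_rail below 0.01 m/s); the robot touches nothing.
It fails at once if two channels, or a channel and the base plate, pressed or knocked together with more than 80 N (contact force between any of wide_rail, lock_rail and rig above 80 N or contact force between lock_rail and wide_rail above 80 N).
It fails at once if a bystander moved by more than 30 mm (distance of any of antenna_a, antenna_b, offcut, screwdriver, screw_jar, calibration_box, tape_roll from where it was at the start of the episode above 0.03 m).
It also fails if it takes over 61 s, if anything falls off the work surface, if the arm or the gripper's body presses on something with over 40 N, if the wrist force passes 120 N, or if a joint passes its speed limit or range.

### The arm

A 6-joint arm with a two-finger parallel gripper is mounted at the origin on the work surface. World frame = base frame: x ahead of the robot, y to its left, z up, the work surface at z = 0. Lengths are in m, angles in rad, forces in N, time in s.
With the tool pointing down it reaches from about 0.275 to 0.875 m from the base axis. Payload 12.5 kg.
Tool frame: the origin (TCP) lies on the centre line of the jaws, within the pads' length; the fingertips stand r.finger_overhang ahead of it and the grasp point (between the pads) lies 3 mm ahead of it (r.finger_overhang is the distance from the TCP to the fingertips, in m); z points along the fingers, y is the direction in which the jaws open and shut (so a half turn about z gives the same grasp; the last joint's range is limited). The gripper opens to 85 mm and grips with 20 to 120 N. Pads are 22 mm wide; open, the fingers measure 114 mm over their backs; the gripper's body (76 mm by 85 mm) begins 54 mm behind the grasp point. The pads swing forward as they close: fully open they stand 13 mm farther back than shut.
Start: joints at [1.139, 0.351, 1.652, -0, 1.139, -0.085], TCP at [0.187, 0.517, 0.253] pointing down, gripper open.
Joint ranges: [-2.75, 2.75], [-0.79, 2.1], [0.01, 2.65], [-1.57, 4.71], [0.07, 3.14], [-2.87, 2.87]. Speed limits (rad/s): [2.22, 2.22, 2.79, 3.14, 3.14, 3.14].

### API

Orientations are given as a unit quaternion [x, y, z, w].
In Python, from cell import r, optics gives the robot as it stands. The module is installed in compiled form; this text tells all that it offers. Calls block until the motion is done:
- r.move_to(position, orientation): joint-space move of the TCP to a pose.
- r.move_linear(position, rot=None, vel=0.15): straight line of the TCP; rot=None keeps the orientation; vel is the mean speed in m/s.
- r.set_joints(angles): joint-space move.
- r.set_gripper(opening, squeeze=None): opening from 0.0 (shut) to 1.0 (fully open); squeeze is the grip in N (None keeps the last); returns when the fingers have stopped.
- r.sleep(seconds).
- r.inverse_kinematics(position, orientation): joint angles nearest the present ones, or None.
- optics.get_image(name): name is "scene" or "top" or "wrist"; returns a dict with "pixels" (480x640x3 uint8, red, green, blue), "depth" (480x640 float32, m along the optical axis (not along the pixel's ray), 0 where there is no reading), "fx", "fy", "cx", "cy" (pixels), "D" ([k1, k2, p1, p2, k3] as OpenCV has them; the pictures are not rectified), "camera_from_world" (4x4, takes a point from world to camera coordinates); the wrist camera has in their place "mount" (4x4, takes a point from camera to tool coordinates, whose origin is the TCP and whose axes are the flange's). Camera axes: x right, y down, z forward; pixel columns grow to the right and rows downward; lengths in m; the calibration is good to about 2 mm. A picture is of the moment at which its call begins: read the wrist's pose just before it.
A pose or a line that the arm cannot do raises r.PlanningError and nothing moves.
- r.hand_in(): hands the job in, once; it reports no verdict.
Readings, each from a call of its own:
- r.current_t(): time.
- r.current_q(): joint angles.
- r.current_qvel(): joint speeds.
- r.current_effort(): joint torques, N m.
- r.current_tool_pos(): TCP position.
- r.current_ee_rot(): TCP orientation.
- r.current_contact_force(): force on the tool from outside, world axes, zero at the start.
- r.current_torque(): the same for the moment, N m.
- r.current_opening(): opening from 0.0 (shut) to 1.0 (fully open).
Only numpy, scipy, OpenCV 4.12 (cv2) and the standard library are available. Lean on these libraries where they do the work, as an engineer would, in place of code of your own. Each camera call takes 0.05 s, during which the arm holds its last target. There are 200 camera calls.

## Working session

There is one attempt and no reset: what is moved stays moved. The work goes in short steps, each a Python script; the robot and the scene stay as the last script left them, time stands still between calls to the robot, and variables do not carry over. Pictures are saved under pics/ and viewed, about 8 in all and at most 12, crops included, and the job is handed in when it is done.

```bash
mkdir -p pics; cat > h.py <<'E'
import numpy as np, cv2
from cell import r, optics
from scipy.spatial.transform import Rotation as R
def cloud(im, T=None):
    h,w=im["depth"].shape
    u,v=np.meshgrid(np.arange(w),np.arange(h))
    K=np.array([[im["fx"],0,im["cx"]],[0,im["fy"],im["cy"]],[0,0,1.]])
    p=cv2.undistortPoints(np.stack([u,v],-1).reshape(-1,1,2).astype(np.float64),K,np.array(im["D"],float)).reshape(h,w,2)
    d=im["depth"]; c=np.dstack([p[...,0]*d,p[...,1]*d,d]).astype(float)
    if T is None: T=np.linalg.inv(im["camera_from_world"])
    c=c@T[:3,:3].T+T[:3,3]; c[d==0]=np.nan
    return c
def grab(name,save=None):
    T=None
    p=r.current_tool_pos();q=r.current_ee_rot()
    im=optics.get_image(name)
    if name=="wrist":
        M=np.eye(4);M[:3,:3]=R.from_quat(q).as_matrix();M[:3,3]=p;T=M@np.array(im["mount"])
    if save: cv2.imwrite("pics/"+save,im["pixels"][...,::-1])
    return im,cloud(im,T)
E
python3 - <<'E'
from h import *
for n in ("top","scene"):
    im,c=grab(n,n+"0.png"); np.savez(n+"0.npz",px=im["pixels"],c=c)
    print(n,np.linalg.inv(im["camera_from_world"])[:3].round(3).tolist(),im["fx"])
im=optics.get_image("wrist");print(np.array(im["mount"]).round(3).tolist(),r.finger_overhang,r.current_t(),r.current_ee_rot())
E
```

```text
top [[0.019, -0.986, 0.168, 0.328], [-0.999, -0.024, -0.026, 0.011], [0.03, -0.167, -0.985, 1.261]] 494.50677686342544
scene [[-0.535, 0.726, -0.433, 1.017], [0.845, 0.461, -0.271, 0.327], [0.003, -0.511, -0.86, 1.076]] 587.6431157562286
[[-0.001, -0.961, -0.278, 0.069], [1.0, -0.001, -0.0, 0.0], [-0.0, -0.278, 0.961, -0.121], [0.0, 0.0, 0.0, 1.0]] 0.022 0.15 [ 1.72533373e-01  9.85003569e-01 -4.36947467e-04 -1.19053054e-04]
```

View pics/top0.png

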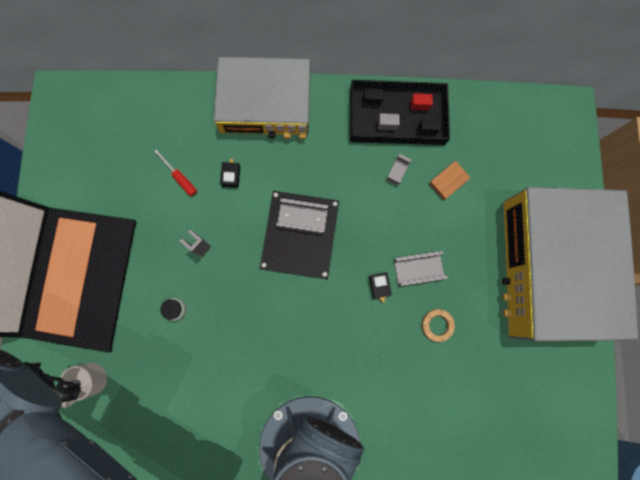

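View pics/scene0.png

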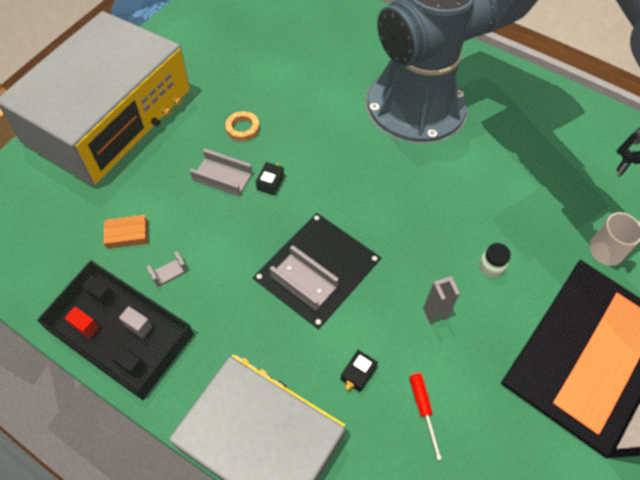

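Top view: plate centred at (300,235), with the fixed channel on its upper half at (302,216). The loose channel is at (420,268) with an antenna close by at (380,286). The standing narrow channel is at about (195,243). I'll measure these with depth.

```bash
cat > m.py <<'E'
from h import *
def rect(c,u0,u1,v0,v1,z0,z1,mask=None):
    s=c[v0:v1,u0:u1]; m=(s[...,2]>z0)&(s[...,2]<z1)
    if mask is not None: m&=mask[v0:v1,u0:u1]
    p=s[m][:,:2]; (x,y),(a,b),t=cv2.minAreaRect((p*1000).astype(np.float32))
    return len(p),round(x,1),round(y,1),round(a,1),round(b,1),round(t,2),round(float(np.median(s[m][:,2])),4)
E
python3 - <<'E'
from m import *
d=np.load("top0.npz");c=d["c"];px=d["px"].astype(int)
black=px.max(-1)<60
print("table z",np.nanmedian(c[330:380,330:400,2]))
print("plate",rect(c,250,350,180,290,-.01,.1,None if 0 else (black)))
print("fixed",rect(c,270,335,190,245,.034,.06))
print("wide",rect(c,390,452,240,300,.025,.06)); print("wide floor",rect(c,390,452,240,300,.003,.06,~(px[...,1]>px[...,0]+25)))
print("lock",rect(c,170,220,220,262,.105,.14))
print("antA",rect(c,365,393,265,300,.025,.06))
print("tape",rect(c,415,460,305,346,.01,.03))
print("jar",rect(c,155,190,290,325,.045,.075))
print("antB",rect(c,215,245,155,190,.025,.05))
for u0,v0 in((385,245),):
  pass
E
```

```text
table z 0.00031164876548372966
plate (3543, 528.7, 35.7, 170.1, 205.3, 82.61, 0.0063)
fixed (351, 571.2, 29.0, 119.6, 70.9, 82.74, 0.0419)
wide (339, 434.7, -258.8, 88.4, 152.5, 11.9, 0.036)
wide floor (1344, 439.7, -257.2, 84.1, 159.5, 16.97, 0.0094)
lock (165, 489.5, 286.7, 39.5, 36.7, 49.68, 0.1196)
antA (441, 399.5, -168.8, 62.6, 45.9, 11.08, 0.0351)
tape (499, 303.6, -318.0, 80.0, 77.3, 25.62, 0.0198)
jar (349, 330.1, 341.4, 47.4, 48.8, 61.3, 0.0602)
antB (427, 680.0, 219.9, 46.1, 64.2, 87.93, 0.0355)
```

```bash
cat >> h.py <<'E'
def down(ang):  # tool down, jaw (tool y) along world angle ang
    y=np.array([np.cos(ang),np.sin(ang),0]);z=np.array([0,0,-1.]);return R.from_matrix(np.stack([np.cross(y,z),y,z],1)).as_quat()
E
python3 - <<'E'
from m import *
d=np.load("top0.npz");c=d["c"]
w=rect(c,396,452,240,300,.025,.06);print("wide",w)
yaw=np.deg2rad(8)
for a in (yaw,yaw+np.pi): print(a,r.inverse_kinematics([.42,-.262,.25],down(a)))
t0=r.current_t()
r.move_to([w[1]/1e3-.03,w[2]/1e3,.22],down(yaw)); print("dt",r.current_t()-t0, r.current_q())
im,c=grab("wrist","w1.png");np.savez("w1.npz",px=im["pixels"],c=c)
m=(c[...,2]>.03)&(c[...,2]<.045)
p=c[m];print(len(p),p.min(0),p.max(0),np.nanmedian(c[::20,::20,2]))
E
```

```text
wide (328, 444.9, -272.7, 70.5, 123.7, 9.46, 0.036)
0.13962634015954636 [-6.51817235e-01  2.54607913e-01  1.79381659e+00 -4.44089210e-16
  1.09316815e+00 -7.91443575e-01]
3.2812189937493397 [-6.51817235e-01  2.54607913e-01  1.79381659e+00 -4.44089210e-16
  1.09316815e+00  2.35014908e+00]
dt 2.8917 [-6.74211763e-01  2.94252627e-01  1.82263005e+00  8.64221819e-05
  1.02474291e+00 -8.14797916e-01]
9097 [ 0.32795533 -0.49966312  0.03004529] [ 0.67083604 -0.14192214  0.04197243] 0.0008590933546318569
```

View pics/w1.png

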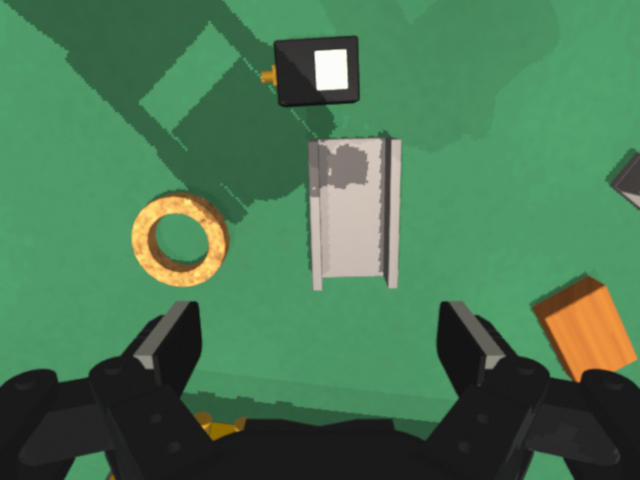

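The wrist view shows the loose channel upright at u 308–400, v 138–290, open side up. The antenna is clear above it and the tape is to its left. I'll measure it, pinch the near (left) wall at mid length and lift.

```bash
python3 - <<'E'
from m import *
c=np.load("w1.npz")["c"]
w=rect(c,300,412,125,300,.03,.045);print("wide",w)
L=rect(c,300,335,125,300,.03,.045);Rr=rect(c,370,412,125,300,.03,.045);print(L,Rr)
# yaw: jaw direction = rail x
yaw=np.deg2rad(w[5] if w[5]<45 else w[5]-90)
ctr=np.array([w[1],w[2]])/1e3; ex=np.array([np.cos(yaw),np.sin(yaw)])
wall=ctr-ex*.031; print(np.rad2deg(yaw),wall)
np.savez("wide.npz",yaw=yaw,ctr=ctr)
t0=r.current_t()
q=down(yaw)
r.set_gripper(.45,60)
r.move_to([*wall,.09],q)
r.move_linear([*wall,.036],vel=.08)
print(r.current_contact_force().round(1))
r.set_gripper(0,60)
print("open",r.current_opening(),r.current_contact_force().round(1),r.current_tool_pos())
r.move_linear([*wall,.12],vel=.12)
print("open",r.current_opening(),r.current_contact_force().round(1),r.current_t()-t0,r.current_t())
E
```

```text
wide (3210, 444.8, -271.8, 70.3, 118.9, 9.65, 0.0363)
(1516, 414.1, -277.1, 8.0, 118.9, 9.65, 0.0363) (1694, 475.2, -266.7, 8.4, 118.9, 9.58, 0.0363)
9.65 [ 0.41423865 -0.2769965 ]
[ 0.2 -0.3 -0.8]
open 0.07655300698157214 [-1.1  0.9  6.4] [ 0.41446759 -0.27716849  0.03655164]
open 0.08009819358388678 [ 0.4  0.7 -1.8] 3.1666000000000003 6.2583
```

```bash
python3 - <<'E'
from m import *
c=np.load("top0.npz")["c"]
for z0,z1,u0,u1,v0,v1 in((.034,.06,270,335,190,245),):
    s=c[v0:v1,u0:u1];p=s[(s[...,2]>z0)&(s[...,2]<z1)][:,:2]
yaw=np.deg2rad(-7.35)
ex=np.array([np.cos(yaw),np.sin(yaw)]);ey=np.array([-ex[1],ex[0]])
q0=np.array([.5365,.034])
# refine: fit each wall separately
l=(p-q0)@np.stack([ex,ey],1)
for s in (l[:,0]<20e-3,l[:,0]>50e-3): print(s.sum(),np.rad2deg(np.polyfit(l[s,1],l[s,0],1)[0]),l[s].min(0),l[s].max(0))
tgt=q0+ex*(-.035-.012-.031)
t0=r.current_t()
r.move_to([*tgt,.10],down(yaw))
r.move_linear([*tgt,.0366+.006+.015],vel=.1)
print(r.current_t()-t0,r.current_tool_pos())
for n in("top","wrist"):
    im,c=grab(n,n+"2.png");np.savez(n+"2.npz",px=im["pixels"],c=c)
c=np.load("top2.npz")["c"];l=(c[...,:2]-q0)@np.stack([ex,ey],1)
c2=np.load("wrist2.npz")["c"];l2=(c2[...,:2]-q0)@np.stack([ex,ey],1)
for nm,cc,ll in(("top",c,l),("wrist",c2,l2)):
  for h0,h1,x0,x1 in((.038,.046,-.005,.02),(.038,.046,.05,.08),(.049,.061,-.03,-.005)):
    m=(cc[...,2]>h0)&(cc[...,2]<h1)&(ll[...,0]>x0)&(ll[...,0]<x1)&(abs(ll[...,1])<.075)
    a=ll[m]
    if len(a)<20: print(nm,"few",len(a));continue
    f=np.polyfit(a[:,1],a[:,0],1)
    print(nm,len(a),"yaw",-np.rad2deg(f[0]),"xmid",np.median(a[:,0]-f[0]*a[:,1]).round(4),np.percentile(a,[1,99],axis=0).round(4).tolist(),np.median(cc[m][:,2]))
E
```

```text
175 -0.10212927116424343 [-0.00040263 -0.06043602] [0.0087257  0.05920417]
176 0.03257918961008328 [ 0.06115767 -0.05932309] [0.07051926 0.05863535]
1.8084000000000007 [0.45931221 0.04366099 0.05773849]
top few 2
top 142 yaw 0.16269437649917215 xmid 0.0663 [[0.0617, -0.0575], [0.0704, 0.0583]] 0.042122613195897274
top few 3
wrist 5966 yaw -0.008999966654974064 xmid 0.0028 [[-0.0005, -0.0301], [0.0078, 0.0604]] 0.04222823209174738
wrist 224 yaw 2.766313112415385 xmid 0.0594 [[0.0605, -0.0587], [0.0631, -0.0405]] 0.0398044125517347
wrist 7532 yaw -0.2746207789362023 xmid -0.0165 [[-0.0187, -0.0391], [-0.0105, 0.0598]] 0.05748772211979473
```

View pics/wrist2.png

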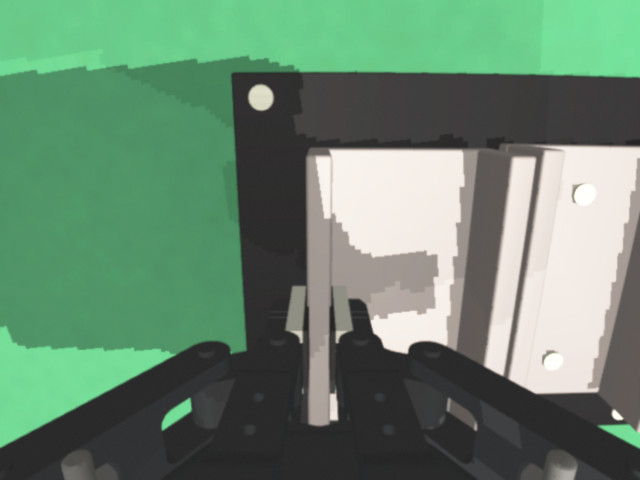

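Rail held level. The wrist view shows about a 10 mm gap between its right wall (u≈525) and the fixed wall (u≈545), and the ends match. I'll lower it and creep in, watching the force.

```bash
python3 - <<'E'
from m import *
yaw=np.deg2rad(-7.35);ex=np.array([np.cos(yaw),np.sin(yaw),0]);ey=np.array([-ex[1],ex[0],0])
t0=r.current_t()
p=r.current_tool_pos()+ex*.007+ey*.0005
r.move_linear(p,vel=.06)
f0=r.current_contact_force()
p[2]=.0366+.006+.0015; r.move_linear(p,vel=.05)
f0=r.current_contact_force();print(f0.round(1))
for i in range(12):
    p=p+ex*.0005; r.move_linear(p,vel=.02); f=r.current_contact_force()-f0
    print(i,f.round(1),end=" ")
    if f@ex<-4: break
print()
for i in range(6):
    p[2]-=.0005; r.move_linear(p,vel=.02); f=r.current_contact_force()-f0
    print(i,f.round(1),end=" ")
    if f[2]>5: break
r.sleep(.1)
print(r.current_tool_pos(),r.current_t()-t0)
r.set_gripper(.3); print(r.current_contact_force().round(1))
p[2]=.14; r.move_linear(p,vel=.15)
p=p-ex*.0+ex*.05; r.move_linear(p,vel=.2)
im,c2=grab("wrist","w3.png");l2=(c2-np.array([.5365,.034,0]))
l2=np.stack([l2@ex,l2@ey],-1)
for x0,x1 in((-.08,-.055),(-.0155,-.0025),(.002,.02)):
    m=(c2[...,2]>.038)&(c2[...,2]<.047)&(l2[...,0]>x0)&(l2[...,0]<x1)&(abs(l2[...,1])<.075)
    a=l2[m]; f=np.polyfit(a[:,1],a[:,0],1)
    print(len(a),"yaw",-np.rad2deg(f[0]).round(2),np.percentile(a,[1,99],axis=0).round(4).tolist(),np.median(c2[m][:,2]))
print(r.current_t())
E
```

```text
[-0.   0.1 -1.1]
0 [ 0.1 -0.3 -0.8] 1 [-0.7  0.1 -0.4] 2 [-0.5 -0.3 -0.9] 3 [ 0.  -0.5  0.2] 4 [ 0.3 -0.6  0.5] 5 [ 0.3  0.4 -0.2] 6 [-1.9  0.7 -0.6] 7 [-4.7  1.2  2.3] 
0 [-4.4  1.7  2. ] 1 [-5.4  1.6  2.6] 2 [-6.2  1.   5.2] [0.46980164 0.04295504 0.04256074] 3.558299999999999
[ 0.5 -0.2  0. ]
2713 yaw -0.44 [[-0.0695, -0.0502], [-0.0616, 0.0599]] 0.04227986371573486
2022 yaw -0.09 [[-0.0081, -0.0575], [-0.0026, 0.0594]] 0.04237254628828645
1746 yaw -0.75 [[0.002, -0.055], [0.008, 0.0604]] 0.042398536359298425
13.3
```

View pics/w3.png

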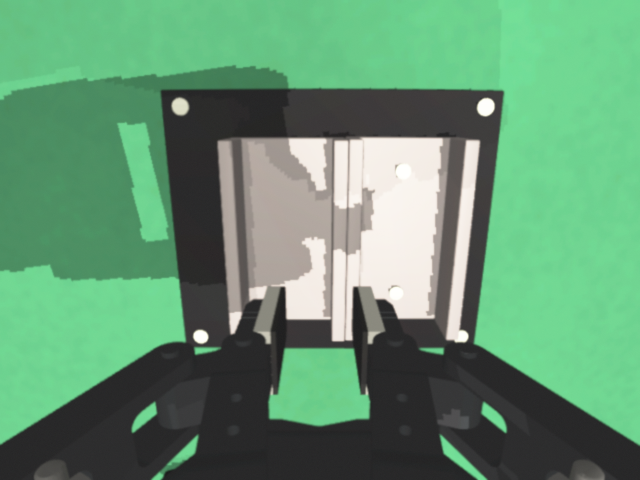

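Placed: the joint at u≈347 is closed, ends are level at the top, and heights match. Next I'll look at the narrow channel.

```bash
python3 - <<'E'
from m import *
c=np.load("top0.npz")["c"][220:262,170:220]; p=c[(c[...,2]>.112)&(c[...,2]<.13)]
print(p.mean(0))
r.move_to([.43,.25,.30],down(np.deg2rad(30)))
print(r.current_t(),r.current_tool_pos())
im,c=grab("wrist","w4.png");np.savez("w4.npz",px=im["pixels"],c=c)
m=(c[...,2]>.112)&(c[...,2]<.13)&(np.hypot(c[...,0]-.489,c[...,1]-.287)<.05)
p=c[m][:,:2]*1e3;rc=cv2.minAreaRect(p.astype(np.float32));mean=p.mean(0)
print(len(p),rc,mean,"open dir",np.rad2deg(np.arctan2(*(np.array(rc[0])-mean)[::-1])),np.hypot(*(np.array(rc[0])-mean)))
E
```

```text
[0.48718517 0.28455126 0.11992644]
14.3917 [0.43006669 0.24925904 0.29914282]
1519 ((490.3827209472656, 288.5453186035156), (38.35618209838867, 37.5176887512207), 51.01566696166992) [487.90373601 286.83576475] open dir 34.590864399656994 3.0113021617424414
```

View pics/w4.png

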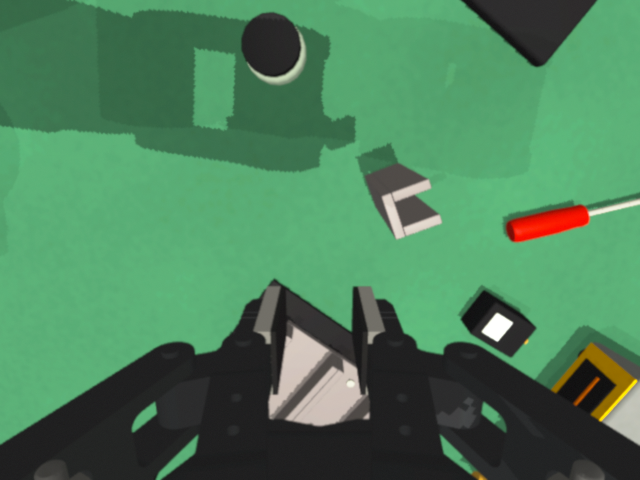

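The channel's top shows as a U at (410,210), opening to the right, so its +x is at about 51° azimuth, facing away from the robot. I'll check IK for a horizontal or tilted side grasp.

```bash
cat >> h.py <<'E'
A=np.deg2rad(51.0); LC=np.array([.4904,.2885])
def Rg(t,az=A): # grasp: tool z = cos t*lockx - sin t*up, tool y=-locky
    X=np.array([np.cos(az),np.sin(az),0]);Z=np.array([0,0,1.]);Y=np.cross(Z,X)
    z=np.cos(t)*X-np.sin(t)*Z;y=-Y;return np.stack([np.cross(y,z),y,z],1)
RL0=np.array([[np.cos(A),-np.sin(A),0],[np.sin(A),np.cos(A),0],[0,0,1]])
YAW=np.deg2rad(-7.35);EX=np.array([np.cos(YAW),np.sin(YAW),0]);EY=np.array([-EX[1],EX[0],0]);O=np.array([.5365,.034,0])
def Rfinal(t,s): # lock x down, lock z = s*EY
    X=np.array([0,0,-1.]);Z=s*EY;RL=np.stack([X,np.cross(Z,X),Z],1)
    return RL@RL0.T@Rg(t), RL
E
python3 - <<'E'
from h import *
q=lambda M:R.from_matrix(M).as_quat()
X=RL0[:,0]
for t in (0,15,30,45):
    t_=np.deg2rad(t);M=Rg(t_)
    for h in (.06,.075):
        g=np.array([*LC,h])-.009*X
        a=r.inverse_kinematics(g,q(M)); b=r.inverse_kinematics(g-M[:,2]*.10,q(M)); l=r.inverse_kinematics(g+[0,0,.12],q(M))
        print(t,h,*[None if k is None else np.round(k,2) for k in(a,b,l)])
    for s in(1,-1):
        F,RL=Rfinal(t_,s); m=O+[0,0,.033]; 
        a=r.inverse_kinematics(m+[0,0,.009],q(F));b=r.inverse_kinematics(m+[0,0,.079],q(F));print("  fin",s,*[None if k is None else np.round(k,2) for k in(a,b)])
E
```

```text
0 0.06 [ 0.14  1.07  2.17  2.39  1.65 -1.64] [-0.12  1.14  2.32  2.11  1.74 -1.85] [ 0.14  0.74  2.28  2.38  1.48 -1.49]
0 0.075 [ 0.14  1.03  2.19  2.39  1.63 -1.63] [-0.12  1.1   2.34  2.11  1.73 -1.83] [ 0.14  0.69  2.29  2.38  1.45 -1.46]
  fin 1 [-0.02  0.64  1.82 -0.    0.68  0.1 ] [-0.02  0.52  1.8  -0.    0.82  0.1 ]
  fin -1 None None
15 0.06 [ 0.15  0.9   2.22  2.4   1.3  -1.56] [-0.08  0.86  2.41  2.19  1.38 -1.68] [ 0.15  0.55  2.28  2.32  1.09 -1.34]
15 0.075 [ 0.15  0.86  2.24  2.4   1.28 -1.54] [-0.08  0.8   2.42  2.19  1.36 -1.64] [ 0.15  0.51  2.29  2.31  1.06 -1.31]
  fin 1 [ 0.09  0.67  1.78 -0.37  0.78  0.49] [ 0.09  0.55  1.76 -0.33  0.91  0.43]
  fin -1 [-0.14  0.64  1.84  0.41  0.7   2.81] None
30 0.06 [ 0.2   0.74  2.22  2.37  0.91 -1.42] [ 0.01  0.57  2.4   2.17  0.94 -1.4 ] [ 0.2   0.41  2.23  2.13  0.71 -1.08]
30 0.075 [ 0.2   0.7   2.22  2.35  0.88 -1.39] [ 0.01  0.52  2.4   2.14  0.91 -1.35] [ 0.2   0.37  2.23  2.09  0.69 -1.03]
  fin 1 [ 0.19  0.74  1.72 -0.62  0.96  0.75] [ 0.19  0.62  1.71 -0.57  1.06  0.67]
  fin -1 [-0.25  0.69  1.85  0.74  0.83  2.45] [-0.25  0.56  1.84  0.66  0.93  2.56]
45 0.06 [ 0.26  0.62  2.16  2.16  0.53 -1.14] [ 0.14  0.38  2.29  1.86  0.53 -0.91] [ 0.26  0.33  2.13  1.58  0.43 -0.49]
45 0.075 [ 0.26  0.58  2.16  2.11  0.51 -1.08] [ 0.14  0.34  2.29  1.78  0.52 -0.82] [ 0.26  0.3   2.12  1.49  0.43 -0.39]
  fin 1 [ 0.27  0.83  1.66 -0.79  1.16  0.92] [ 0.27  0.71  1.66 -0.76  1.25  0.83]
  fin -1 [-0.35  0.77  1.83  0.95  1.02  2.21] [-0.35  0.63  1.83  0.89  1.1   2.33]
```

```bash
python3 - <<'E'
from h import *
q=lambda M:R.from_matrix(M).as_quat()
t=np.deg2rad(30);M=Rg(t);X=RL0[:,0]
g=np.array([*LC,.07])-.010*X; pre=g-M[:,2]*.09
r.set_gripper(.75)
r.move_to(pre+[0,0,.12]-X*.04,q(M)); print(r.current_t(),r.current_q().round(2))
r.move_linear(pre,vel=.2); print(r.current_contact_force().round(1))
im,c=grab("wrist","w5.png");np.savez("w5.npz",px=im["pixels"],c=c)
l=(c-np.array([*LC,0]))@RL0
m=(abs(l[...,0])<.03)&(abs(l[...,1])<.035)&(l[...,2]>.03)&(l[...,2]<.13)
w=m&(abs(l[...,0]+.019)<.006)&(l[...,2]<.11)&(l[...,2]>.05); a=l[w];print("web",len(a),np.polyfit(a[:,1],a[:,0],1),np.percentile(a,[1,50,99],axis=0).round(4).tolist())
tp=m&(l[...,2]>.117);a=l[tp];print("top",len(a),a.min(0).round(4),a.max(0).round(4))
print(r.current_t())
E
```

```text
16.4417 [-0.08  0.13  2.42  1.75  0.81 -0.88]
[ 0.2 -0.6  0.4]
web 5462 [ 0.00240112 -0.01879327] [[-0.0198, -0.0183, 0.0509], [-0.0188, -0.0004, 0.0846], [-0.0178, 0.0178, 0.1095]]
top 2542 [-0.0203 -0.0189  0.117 ] [0.019  0.0183 0.1218]
17.275
```

View pics/w5.png

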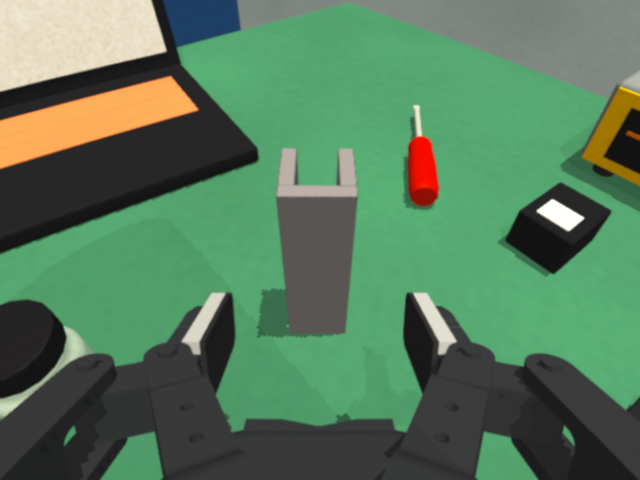

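The channel is centred between the jaws (web at u 278–357, opening facing away), and the pose agrees within 0.5 mm. Next: grasp, lift, turn, and hover over the joint.

```bash
python3 - <<'E'
from h import *
q=lambda M:R.from_matrix(M).as_quat()
t=np.deg2rad(30);M=Rg(t);X=RL0[:,0]
g=np.array([*LC,.07])-.010*X
r.move_linear(g,vel=.1); print(r.current_contact_force().round(1))
r.set_gripper(0,60); p=r.current_tool_pos(); print("open",r.current_opening(),r.current_contact_force().round(1),p-g)
r.move_linear(p+[0,0,.17],vel=.2)
print("open",r.current_opening(),r.current_t())
F,RL=Rfinal(t,1)
off=RL@RL0.T@(p-np.array([*LC,.06]))   # tcp - lock_mid in final orientation
np.save("off.npy",off); print("off",off)
hov=O+[0,0,.033]+off
r.move_to(hov+[0,0,.18],q(F)); print(r.current_t(),r.current_contact_force().round(1))
r.move_linear(hov+[0,0,.055],vel=.15)
for n in("wrist","top"):
    im,c=grab(n,n+"6.png");np.savez(n+"6.npz",px=im["pixels"],c=c)
    l=(c-O)@np.stack([EX,EY,[0,0,1]],1)
    for nm,m in(("web top",(l[...,2]>.097)&(l[...,2]<.117)&(abs(l[...,0])<.03)&(abs(l[...,1])<.08)),("left",(abs(l[...,2]-.042)<.004)&(abs(l[...,0]+.066)<.01)&(abs(l[...,1])<.07)),("right",(abs(l[...,2]-.042)<.004)&(abs(l[...,0]-.066)<.01)&(abs(l[...,1])<.07))):
        a=l[m]
        if len(a)>20: print(n,nm,len(a),"yaw",-np.rad2deg(np.polyfit(a[:,1],a[:,0],1)[0]).round(2),"pitch",np.rad2deg(np.polyfit(a[:,1],a[:,2],1)[0]).round(2),np.percentile(a,[1,50,99],axis=0).round(4).tolist())
print(r.current_t(),r.current_tool_pos()-hov)
E
```

```text
[-0.2 -0.4  1.2]
open 0.42322146508538494 [-0.9 -3.   4.1] [ 9.32190026e-05 -2.19620787e-04  2.97906230e-04]
open 0.42421875528459885 19.675
off [0.00152634 0.01018634 0.01011201]
21.775 [ 0.1 -0.2 -1.8]
wrist web top 27030 yaw -0.58 pitch -1.75 [[-0.0266, -0.0409, 0.098], [0.0019, 0.0336, 0.1082], [0.0267, 0.061, 0.1162]]
wrist left 4402 yaw -0.09 pitch -0.09 [[-0.0697, -0.0559, 0.0382], [-0.0647, 0.0226, 0.0422], [-0.0615, 0.0608, 0.0435]]
wrist right 4360 yaw -0.07 pitch -0.1 [[0.0617, -0.0556, 0.0382], [0.0649, 0.0234, 0.0423], [0.0697, 0.0611, 0.0436]]
top web top 626 yaw -2.77 pitch -0.1 [[-0.0283, -0.0605, 0.0998], [0.0022, -0.015, 0.1083], [0.0239, 0.0275, 0.1153]]
top left 145 yaw -0.19 pitch -0.21 [[-0.0699, -0.0604, 0.0382], [-0.0658, -0.0028, 0.0422], [-0.0619, 0.0569, 0.0456]]
top right 100 yaw 0.24 pitch 0.09 [[0.0616, -0.0589, 0.0386], [0.0656, -0.0235, 0.042], [0.0705, 0.0145, 0.0458]]
22.8583 [5.06503024e-04 9.46890289e-05 5.59564902e-02]
```

View pics/wrist6.png

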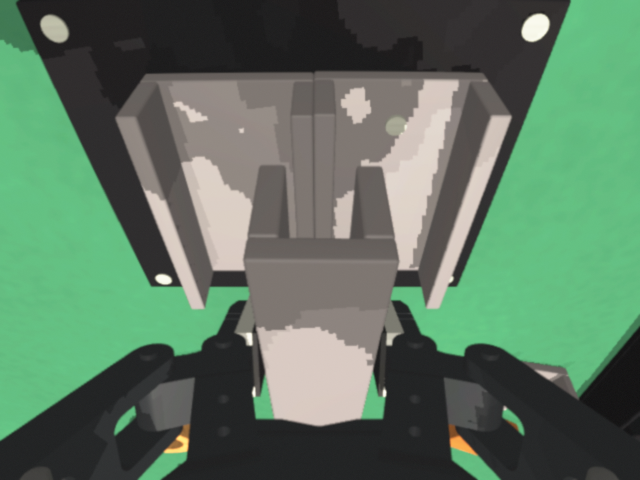

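The channel is held open side down. Its flanges (u≈270 and 370) straddle the touching walls (u≈295–335), and the ends match. A quick fit on the web's free end, then lower.

```bash
python3 - <<'E'
from h import *
c=np.load("wrist6.npz")["c"];l=(c-O)@np.stack([EX,EY,[0,0,1]],1)
m=(l[...,2]>.100)&(l[...,2]<.114)&(abs(l[...,0])<.025)&(l[...,1]>.028)&(l[...,1]<.058)
m[:, :230]=0; m[:,410:]=0
a=l[m];f=np.polyfit(a[:,1],a[:,2],1);print("pitch",np.rad2deg(f[0]),"roll",np.rad2deg(np.polyfit(a[:,0],a[:,2],1)[0]),np.median(a[:,2]))
xc=[]
for y in np.arange(.030,.058,.004):
    s=a[abs(a[:,1]-y)<.002]; xc.append((y,s[:,0].min(),s[:,0].max()))
xc=np.array(xc);print(xc.round(4).tolist());mid=xc[:,1:].mean(1);print("mid",mid.mean(),"yaw",-np.rad2deg(np.polyfit(xc[:,0],mid,1)[0]))
off=np.load("off.npy");hov=O+[0,0,.033]+off
dx=-mid.mean() if abs(mid.mean())<.004 else 0
p=hov+EX*dx
r.move_linear(p+[0,0,.030],vel=.08); f0=r.current_contact_force()
# flange tips pass wall tops at +28mm; creep
z=.030
while z>-.002:
    z-=.002 if z>.003 else .0005
    r.move_linear(p+[0,0,z],vel=.05); f=r.current_contact_force()-f0
    if f[2]>5 or np.hypot(*f[:2])>8: break
print("z",z,f.round(1),r.current_tool_pos()-hov,r.current_t())
E
```

```text
pitch -0.9632293284118194 roll -0.17042708648299548 0.10815541205547671
[[0.03, -0.0234, 0.025], [0.034, -0.0226, 0.0249], [0.038, -0.0162, 0.0208], [0.042, -0.0162, 0.0209], [0.046, -0.0163, 0.0207], [0.05, -0.0161, 0.021], [0.054, -0.0164, 0.0211], [0.058, -0.0157, 0.0209]]
mid 0.00203070913701623 yaw -3.199099746439386
z -0.0005000000000000139 [-3.1  0.7  8. ] [-1.95721092e-03  1.99717292e-04  2.08455944e-05] 28.075
```

```bash
python3 - <<'E'
from h import *
r.sleep(.1)
r.set_gripper(.6); print(r.current_contact_force().round(1))
p=r.current_tool_pos();z=R.from_quat(r.current_ee_rot()).as_matrix()[:,2]
r.move_linear(p-z*.12,vel=.12)
r.move_linear(r.current_tool_pos()+[0,0,.06],vel=.2); 
B=np.stack([EX,EY,[0,0,1]],1)
im,c=grab("wrist","w7.png");l=(c-O)@B
for nm,m in(("web",(l[...,2]>.047)&(l[...,2]<.057)&(abs(l[...,0])<.025)&(abs(l[...,1])<.07)),("left",(abs(l[...,2]-.042)<.004)&(abs(l[...,0]+.066)<.01)&(abs(l[...,1])<.07)),("right",(abs(l[...,2]-.042)<.004)&(abs(l[...,0]-.066)<.01)&(abs(l[...,1])<.07))):
    a=l[m];rc=cv2.minAreaRect((a[:,:2]*1e3).astype(np.float32));print(nm,len(a),np.round(rc[0],1),np.round(rc[1],1),round(rc[2],2),np.median(a[:,2]).round(4),"pitch",np.rad2deg(np.polyfit(a[:,1],a[:,2],1)[0]).round(2))
print(r.current_t(),r.current_contact_force().round(1))
E
```

```text
[ 0.   1.1 -0. ]
web 6828 [-0.7  0.9] [120.4  37.1] 88.85 0.0523 pitch -0.08
left 1550 [-65.9   1.6] [120.2   8.7] 89.58 0.0422 pitch 0.09
right 1576 [65.8  1.4] [120.7   8.8] 89.49 0.0423 pitch -0.02
30.125 [-0.  -0.1 -0.1]
```

View pics/w7.png

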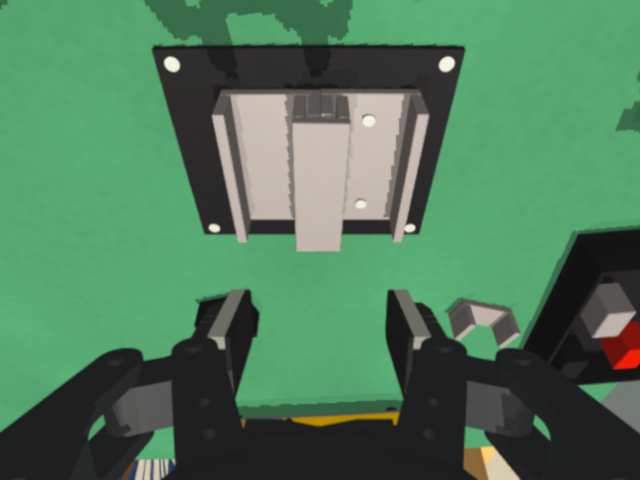

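The narrow channel sits home over the joint (u 292–350, v 95–250). The web top is at 52.3 mm (ideal 52) and the ends are level. Handing in.

```bash
python3 -c "
from h import *
r.hand_in(); print(r.current_t())"
```

```text
the job is handed in; nothing more can be done
the job is handed in; nothing more can be done
```

The job is done and handed in, at about 30 s on the robot's clock out of 61 s. The hand-in gave no verdict.

**What I did:**
- **Wide channel:** I pinched its near wall, set it on the plate and crept it against the fixed channel, stopping at about 6 N.
- **Narrow channel:** I gripped it by its flanges from the web side with the tool tilted 30°, turned it open side down and lowered it over the joint. It seated at about 8 N.

**Last checks, from the wrist camera after releasing:**

| Check | Measured | Ideal |
|---|---|---|
| Outer wall centre to outer wall centre | 131.7 mm | 132 mm with no gap |
| Difference in end level between the wide channels | 0.2 mm | 0 mm |
| Narrow channel web top height | 52.3 mm | 52 mm |
| Narrow channel offset from joint (x) | −0.7 mm | 0 mm |
| Narrow channel offset from mid length (y) | +0.9 mm | 0 mm |
| Narrow channel yaw | about 1° | 0° |
| Narrow channel pitch | −0.1° | 0° |

Contact force on the tool was about zero at the end.

**Disagreement:** while the narrow channel was held above the joint, one fit showed it 2 mm off to the side and −3.2° in yaw. Finger pixels spoiled the yaw figure, so I ignored it and corrected only the 2 mm. The check after release shows the channel is within tolerance.

**Bystanders:** I did not measure their positions again. I touched none of them knowingly, and no unexpected contact force showed up.

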